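Plug-gauge check of two bored blocks

ROBOT

A 6-joint arm with a two-finger parallel gripper is mounted at the origin on the work surface. World frame = base frame: x ahead of the robot, y to its left, z up, the work surface at z = 0. Lengths are in mm, angles in rad, forces in N, time in s.
With the tool pointing down it reaches from about 350 to 875 mm from the base axis. Payload 4.2 kg.
Tool frame: the origin (TCP) lies at the very end of the fingers, on their centre line; the grasp point (between the pads) lies 19 mm behind it (arm.grip_point_offset is the distance from the TCP to the grasp point, in mm); z points along the fingers, y is the direction in which the jaws open and shut (so a half turn about z gives the same grasp; the last joint's range is limited). The gripper opens to 85 mm and grips with 20 to 120 N. Pads are 22 mm wide; open, the fingers measure 114 mm over their backs; the gripper's body (76 mm by 85 mm) begins 54 mm behind the grasp point. The pads swing forward as they close: fully open they stand 13 mm farther back than shut.
Start: joints at [-0.875, 0.385, 0.008, 0, -1.194, -0.259], TCP at [264.413, -566.29, 231.312] pointing down, gripper open.
Joint ranges: [-3.14, 3.14], [-1.21, 2.06], [-1.07, 1.41], [-3.16, 2.05], [-2.99, -0.16], [-3.1, 3.1]. Speed limits (rad/s): [2.79, 2.79, 3.14, 3.14, 3.14, 3.14].

INTERFACE

Orientations are given as a unit quaternion [x, y, z, w].
In Python, from bench import arm gives the robot as it stands.
- The arm moves only by the tool drive_tool, never from a script. Its argument "steps" is a list of rows, each a list of 5 numbers: the shift along the tool's x, y, z in m, then the turn about the tool's z in degrees, then the finger opening in m, from 0 to 0.0854. A call has 1 to 20 rows; each row shifts and turns the commanded pose from where the row before left it, along the tool's axes as they then stand; what a row does not reach is not made up. A row lasts 1/10 s, in which the tool goes at most 50 mm and 8.59 degrees, less where a joint would pass 70% of its speed; a pose out of reach is approached as far as the arm can. A call is refused whole if a number of a shift passes 0.05 or a number of a turn 8.59, either way. A call with a gripper value outside its range is refused whole. The fingers move at their own pace and stop on an object; the grip force is fixed at half the most. Time passes only in rows, so rows that do not move let the fingers close. It gives the time, the measured TCP pose, the force and the opening at its end, in the units of the state.
- arm.read_state(): the state, without advancing time (a new reading comes with each control period).
- arm.get_image(name): name is "scene" or "side" or "wrist"; returns (picture, depth): 384x512x3 uint8, blue, green, red; 384x512 float32, mm along the optical axis (not along the pixel's ray), 0 where there is no reading.
- arm.camera_params(name): a dict with "K" (3x3 intrinsics, pixels), "world_to_cam" (4x4, takes a point from world to camera coordinates); the wrist camera has in their place "mount" (4x4, takes a point from camera to tool coordinates, whose origin is the TCP and whose axes are the flange's). Camera axes: x right, y up, looking along -z (the intrinsics and any distortion apply to the point x, -y, -z); pixel columns grow to the right and rows downward; lengths in mm; the calibration is good to about 2 mm. A picture is of the moment at which its call begins: read the wrist's pose just before it. camera_params takes no time and is no camera call.
- arm.job_done(): hands the job in, once; it reports no verdict.
The state is a dict: "clock": time; "joints": joint angles; "joint_vel": joint speeds; "joint_efforts": joint torques, N m; "position": TCP position; "ee_rot": TCP orientation; "contact_force": force on the tool from outside, world axes, zero at the start; "wrist_torque": the same for the moment, N m; "gripper_width": finger opening in mm.
Only numpy, scipy, OpenCV 4.12 (cv2) and the standard library are available. Lean on these libraries where they do the work, as an engineer would, in place of code of your own. Each camera call takes 0.05 s, during which the arm holds its last target.

TASK

Two aluminium blocks have been bored, but one hole came out too small. Take the green-handled plug gauge from its wooden stand and put it fully home, collar down on the block, in the hole that it fits, and leave it standing there with that block left about where it lies. Then lay the block whose hole is too small flat in the red scrap tray.

Things in the scene. Friction and masses are not known exactly. Their poses are not given: they have to be found in the camera images.
- gauge: Upright green-handled gauge, 0.14 kg. Origin: nose tip, z up its axis. Height 0-14 mm: nose widening from 10 to 22 mm diameter; 14-38: 22 mm plug; 38-44: 40 mm collar; 44-100: 25 mm round handle. Hangs by the collar in a fixed wooden stand (180 x 90 mm, 60 high, 30 mm holes), tip 22 mm above the bench. A red-handled gauge, unneeded, as tall but thinner, hangs 100 mm away along its x.
- good_block: Loose aluminium block, 80 (x) x 50 (y) x 45 (z) mm, about 0.42 kg, flat on the bench, with an upright through hole of 26 mm diameter at its centre, which the gauge fits (mouth bevelled by 2 mm). Origin at the centre of its underside, z up. With the gauge fully home the tip of the nose is 7 mm above the block's underside.
- tight_block: Loose aluminium block of the same outer size and look, 80 (x) x 50 (y) x 45 (z) mm, about 0.46 kg, flat on the bench, but with a hole of only 14 mm diameter at its centre: too small, only the tip of the gauge's nose enters. Origin at the centre of its underside, z up.
- scrap_tray: Open red steel tray, fixed to the bench, 210 (x) x 180 (y) mm outside, 40 mm high, walls 4 mm, floor 4 mm thick. Origin at the centre of its underside, z up.
There are look-alikes about, which are no part of the job. Leave any orange look-alike of the gauge alone.

How it is judged (in metres and radians):
On the way, in this order (a step that is already met when the one before it is completed fails the run):
1. the gauge is home in the hole that it fits, while the other block is still outside the tray (horizontal distance between gauge and good_block below 0.01 m and z of gauge in the frame of good_block between 0 and 0.012 m and angle between each of gauge, good_block's own z axis and vertical below 0.17 rad and not (x of tight_block in the frame of scrap_tray between -0.085 and 0.085 m and y of tight_block in the frame of scrap_tray between -0.07 and 0.07 m and z of tight_block in the frame of scrap_tray below 0.015 m and angle between tight_block's own z axis and vertical below 0.2 rad)), for 0.2 s.
2. the block with the small hole lies flat in the scrap tray (x of tight_block in the frame of scrap_tray between -0.085 and 0.085 m and y of tight_block in the frame of scrap_tray between -0.07 and 0.07 m and z of tight_block in the frame of scrap_tray below 0.015 m and angle between tight_block's own z axis and vertical below 0.2 rad), for 0.2 s.
At the end, for the whole second after the job is handed in: Gauge upright (10 deg) within 10 mm of the 26 mm hole's axis, collar within 5 mm of the block's top; that block level (10 deg), under 60 mm from its start. Other block level (11 deg) in the tray, centre within 85 (x) and 70 (y) mm of the tray's, underside under 15 mm up. Both at rest (all of step 2 and horizontal distance between gauge and good_block below 0.01 m and z of gauge in the frame of good_block between 0 and 0.012 m and angle between each of gauge, good_block's own z axis and vertical below 0.17 rad and distance of good_block from where it was at the start of the episode below 0.06 m and linear speed of each of gauge, tight_block below 0.03 m/s); the robot touches nothing.
It also fails if it takes over 51 s, if anything falls off the work surface, if the arm or the gripper's body presses on something with over 40 N, if the wrist force passes 120 N, or if a joint passes its speed limit or range.

## Working session

There is one attempt and no reset: what is moved stays moved. The work goes in short steps, Python scripts to look and compute and a tool call to move; the robot and the scene stay as the last step left them, time stands still between calls to the robot, and variables do not carry over. Pictures are saved under pics/ and viewed, and the job is handed in when it is done.

Besides the shell and the picture viewer there is one more tool, called by a JSON object that holds its "op" and its "data", one argument or row to a line. drive_tool: Moves the arm, as the interface text tells. Its arguments: {"type":"object","properties":{"steps":{"type":"array"}},"required":["steps"]}

```bash
ls; mkdir -p pics
python3 - <<'E'
from bench import arm
import cv2,numpy as np
print(arm.read_state())
for n in ["scene","side","wrist"]:
    p=arm.camera_params(n); print(n,p)
    im,d=arm.get_image(n); cv2.imwrite(f"pics/{n}0.png",im); np.savez(f"{n}0.npz",im=im,d=d)
E
```

```text
pics
{'clock': 0.0, 'joints': array([-8.75411185e-01,  3.85558120e-01,  6.63320593e-03, -5.10711664e-04,
       -1.19396798e+00, -2.58602743e-01]), 'joint_vel': array([-0.00205448, -0.00157592,  0.00097503, -0.00198885, -0.00050783,
        0.00078633]), 'joint_efforts': array([ 1.65812544e-03, -3.92289805e+01,  1.88400328e+01,  4.18612942e+00,
       -4.58051931e-03,  3.17207327e-07]), 'position': array([ 264.17297163, -565.79226193,  230.22177033]), 'ee_rot': array([-2.16567216e-01,  9.76267118e-01,  1.04024058e-03, -2.70430855e-04]), 'contact_force': array([ 0.1977688 , -0.17558951,  0.48495608]), 'wrist_torque': array([-0.02602787, -0.03656785, -0.03993923]), 'gripper_width': 85.37769447481386}
scene {'K': array([[403.29588024,   0.        , 253.73261776],
       [  0.        , 403.29588024, 192.40893687],
       [  0.        ,   0.        ,   1.        ]]), 'world_to_cam': array([[ 2.67673612e-02,  9.99571747e-01, -1.18250129e-02,
        -4.44046174e+01],
       [-5.44107909e-01,  2.44919597e-02,  8.38657694e-01,
         2.47034728e+02],
       [ 8.38588154e-01, -1.60145704e-0
[... 474 characters left out ...]
6271e+02],
       [-2.16704198e-01,  8.27791223e-01,  5.17494910e-01,
        -9.23328409e+02],
       [ 0.00000000e+00,  0.00000000e+00,  0.00000000e+00,
         1.00000000e+00]])}
wrist {'K': array([[280.92547284,   0.        , 256.51904098],
       [  0.        , 280.92547284, 191.45751848],
       [  0.        ,   0.        ,   1.        ]]), 'mount': array([[-9.78512498e-04,  9.49623634e-01,  3.13391122e-01,
         7.99908502e+01],
       [ 9.99999243e-01,  1.16320573e-03, -4.02359491e-04,
         4.43762436e-01],
       [-7.46628430e-04,  3.13390491e-01, -9.49624053e-01,
        -1.43088350e+02],
       [ 0.00000000e+00,  0.00000000e+00,  0.00000000e+00,
         1.00000000e+00]])}
```

View pics/scene0.png

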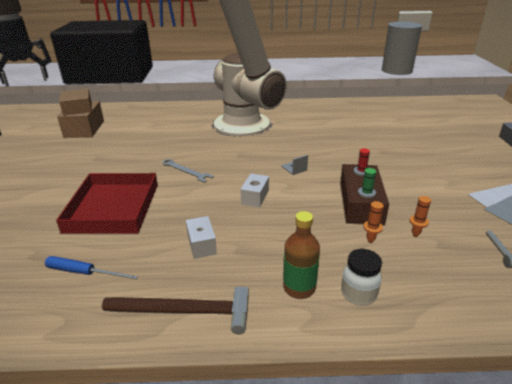

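View pics/side0.png

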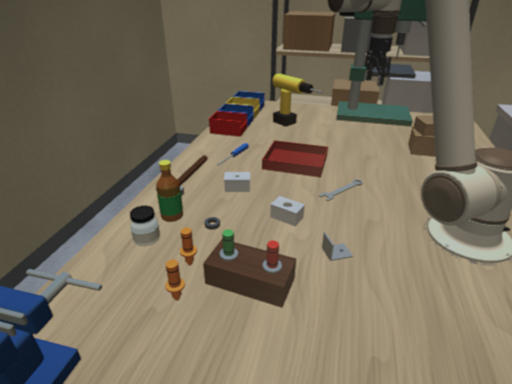

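View pics/wrist0.png

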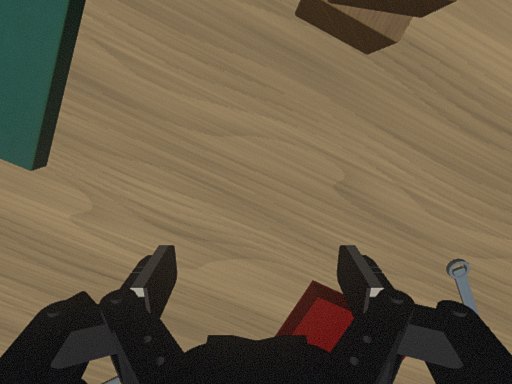

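Scene: the tray is at about (112,200), blocks at (255,190) and (201,237), the green gauge at (368,180) in the stand, and the orange look-alikes at (375,215) and (421,212). I'll zoom in on the holes next.

```bash
cat > h.py <<'E'
import numpy as np,cv2
from scipy.spatial.transform import Rotation as R
from bench import arm
def cam(n,st=None):
    p=arm.camera_params(n);K=p["K"]
    if n=="wrist":
        T=np.eye(4);T[:3,:3]=R.from_quat(st["ee_rot"]).as_matrix();T[:3,3]=st["position"]
        W=T@p["mount"]
    else: W=np.linalg.inv(p["world_to_cam"])
    return K,W
def ray(c,u,v):
    K,W=c
    d=np.array([(u-K[0,2])/K[0,0],-(v-K[1,2])/K[1,1],-1.])
    return W[:3,3],W[:3,:3]@d
def onz(c,u,v,z):
    o,d=ray(c,u,v);return o+d*(z-o[2])/d[2]
def proj(c,P):
    K,W=c;q=np.linalg.inv(W)@np.append(P,1);return np.array([K[0,0]*q[0]/-q[2]+K[0,2],K[1,1]*q[1]/q[2]+K[1,2]])
def tri(obs):
    A=np.zeros((3,3));b=np.zeros(3);rs=[ray(*o) for o in obs]
    for o,d in rs:
        d=d/np.linalg.norm(d);M=np.eye(3)-np.outer(d,d);A+=M;b+=M@o
    P=np.linalg.solve(A,b)
    res=[np.linalg.norm(np.cross(P-o,d/np.linalg.norm(d))) for o,d in rs]
    return P,res
def crop(im,u,v,w,h,s,name):
    cv2.imwrite(name,cv2.resize(im[v:v+h,u:u+w],None,fx=s,fy=s,interpolation=cv2.INTER_CUBIC))
E
python3 - <<'E'
from h import *
s=np.load("scene0.npz")["im"];t=np.load("side0.npz")["im"]
crop(s,180,160,100,100,6,"pics/sblk.png");crop(t,210,160,110,75,7,"pics/tblk.png")
crop(s,330,140,110,105,5,"pics/sstand.png");crop(t,160,220,140,85,5,"pics/tstand.png")
a=cv2.imread("pics/sblk.png");b=cv2.imread("pics/sstand.png")
E
```

```text
(no output)
```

View pics/sblk.png

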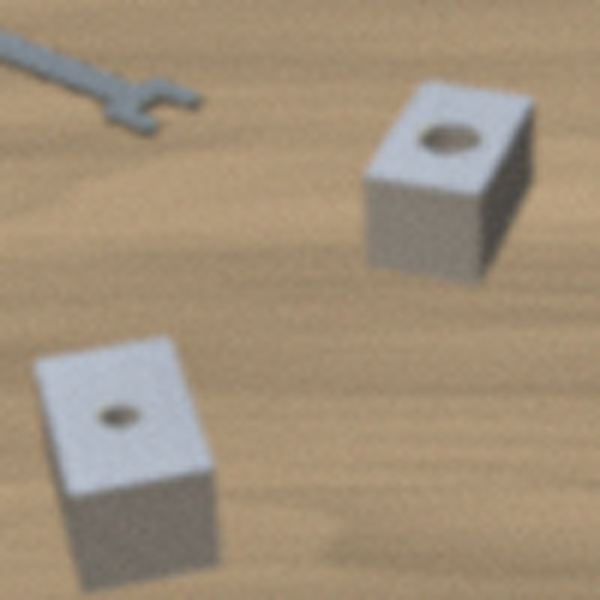

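View pics/tblk.png

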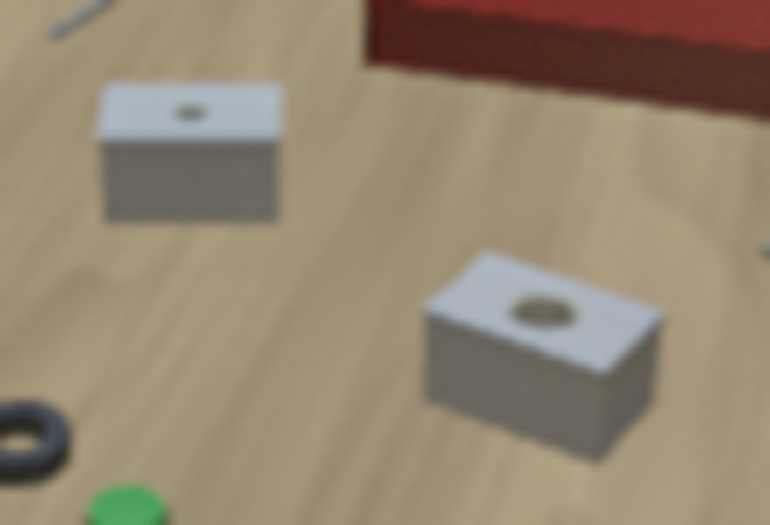

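View pics/sstand.png

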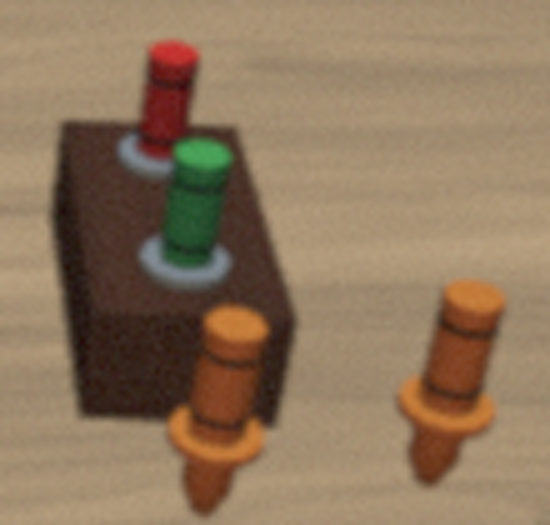

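View pics/tstand.png

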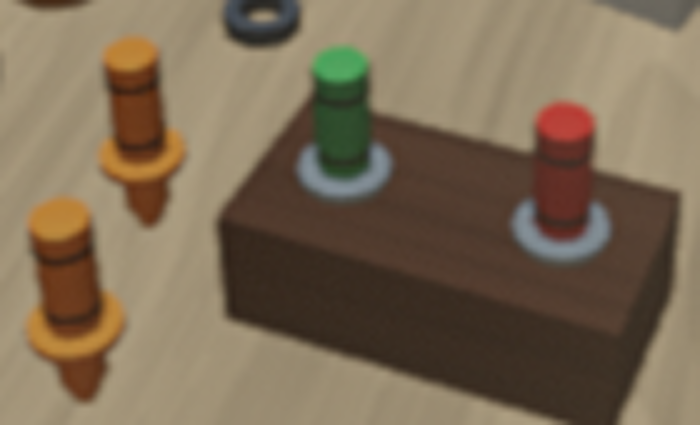

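The near-robot block (scene ~255,184) has the large hole. The far one (scene ~200,229) has the small hole. Next I triangulate from both views.

Run:
```python
from h import *
s=np.load("scene0.npz")["im"];t=np.load("side0.npz")["im"]
cs,ct=cam("scene"),cam("side")
def S(x,y): return (cs,180+x/6,160+y/6)
def T(x,y): return (ct,210+x/7,160+y/7)
def p(n,*o):
    P,r=tri(o);print(n,P.round(1),np.round(r,1));return P
p("good hole",S(450,138),T(544,311)); p("tight hole",S(119,416),T(191,112))
# good corners scene: TL(430,82) TR(535,98) BR(482,192) BL(366,178); side: BL(427,305)TL(487,252)TR(662,318)BR(600,372)
G=[S(430,82),S(535,98),S(482,192),S(366,178)];Gt=[T(662,318),T(600,372),T(427,305),T(487,252)]
Q=[p("g",a,b) for a,b in zip(G,Gt)]
q=[onz(*a,45) for a in G];print("planeS",np.round(q,1).tolist());print(np.mean(q,0))
q2=[onz(*a,45) for a in Gt];print("planeT",np.round(q2,1).tolist(),np.mean(q2,0))
X=[S(37,362),S(168,338),S(214,468),S(72,494)];Xt=[T(283,86),T(279,141),T(98,139),T(105,84)]
[p("t",a,b) for a,b in zip(X,Xt)]
for L in(X,Xt):
    q=[onz(*a,45) for a in L];print("plane",np.round(q,1).tolist(),np.mean(q,0))
    for i,j in((1,2),(0,3)):
        d=q[j]-q[i];print("long yaw",np.degrees(np.arctan2(d[1],d[0])),np.linalg.norm(d))
for L in(G,Gt):
    q=[onz(*a,45) for a in L]
    for i,j in((1,2),(0,3)):
        d=q[j]-q[i];print("good long yaw",np.degrees(np.arctan2(d[1],d[0])),np.linalg.norm(d))
# green
def S2(x,y): return (cs,330+x/5,140+y/5)
def T2(x,y): return (ct,160+x/5,220+y/5)
p("green top",S2(204,155),T2(341,64)); p("collar",S2(186,260),T2(344,170));
p("red top",S2(175,53),T2(566,121));
for n,a,b in(("or1",S2(237,325),T2(131,55)),("or2",S2(474,298),T2(61,218))): p(n,a,b)
p("stand BR",S2(295,318),T2(318,98));p("stand BL",S2(85,318),T2(222,215));p("stand TL",S2(62,122),T2(624,333));p("TR",S2(237,128),T2(680,195))
# tray by colour
for n,im,c in(("s",s,cs),("t",t,ct)):
    h=cv2.cvtColor(im,cv2.COLOR_BGR2HSV);m=((h[...,0]<8)|(h[...,0]>172))&(h[...,1]>140)
    m=m.astype(np.uint8);k,l,stt,ce=cv2.connectedComponentsWithStats(m)
    for i in range(1,k):
        if stt[i,4]>300: 
            print(n,stt[i]); cc=cv2.findContours((l==i).astype(np.uint8),0,2)[0][0]
            print(cv2.approxPolyDP(cv2.convexHull(cc),4,True)[:,0].tolist())
```

```text
good hole [475.   35.1  41.4] [0.6 0.6]
tight hole [657.4 -88.1  40.8] [0.4 0.4]
g [429.2  27.9  41.7] [0.2 0.2]
g [446.8  72.7  42.8] [0.2 0.2]
g [519.9  46.4  43.6] [1. 1.]
g [ 5.05e+02 -5.00e-01  4.23e+01] [1.1 1.1]
planeS [[435.2, 27.9, 45.0], [450.8, 72.5, 45.0], [523.7, 46.9, 45.0], [511.1, 0.2, 45.0]]
[480.18527758  36.88324492  45.        ]
planeT [[428.7, 32.7, 45.0], [446.3, 75.7, 45.0], [519.2, 47.0, 45.0], [504.0, 2.0, 45.0]] [474.56285997  39.3516058   45.        ]
t [ 623.6 -121.3   41.1] [0.9 0.9]
t [611.9 -73.5  40.7] [0.2 0.2]
t [689.3 -52.5  41.7] [0.1 0.1]
t [ 702.2 -100.1   42.8] [0.4 0.4]
plane [[630.2, -119.7, 45.0], [617.5, -72.9, 45.0], [693.4, -52.0, 45.0], [705.2, -99.4, 45.0]] [661.58151738 -85.97565037  45.        ]
long yaw 15.407987802077528 78.79027876479606
long yaw 15.159858634574238 77.76766335555666
plane [[621.6, -115.8, 45.0], [609.9, -65.7, 45.0], [687.3, -47.2, 45.0], [700.8, -96.9, 45.0]] [654.89728288 -81.40255054  45.        ]
long yaw 13.485594000215992 79.50784972310706
long yaw 13.414866497871625 81.36216855956071
good long yaw -19.38678912152066 77.24599758568584
good long yaw -20.05897536582074 80.83972034351315
good long yaw -21.525877108483638 78.35180956387075
good long yaw -22.163499170764915 81.34873774548254
green top [560.3 293.3 118.8] [1.2 1.2]
collar [560.4 293.7  62. ] [0.5 0.5]
red top [461.4 305.9 119.2] [1.1 1.1]
or1 [662.  282.8  96.4] [0.9 0.9]
or2 [646.1 387.1  96.3] [1.5 1.5]
stand BR [592.6 307.9  79.1] [32.6 32.6]
stand BL [604.1 265.9  33.2] [32.9 32.9]
stand TL [416.8 290.6  30.9] [29.5 29.5]
TR [428.6 333.   83.4] [29.6 29.6]
s [  57  173  100   60 4560]
[[154, 173], [156, 185], [137, 232], [61, 232], [57, 219], [89, 174]]
t [209 111  38  25 778]
[[209, 118], [216, 111], [245, 114], [246, 126], [240, 135], [215, 133]]
t [ 263  141   64   33 1500]
[[263, 158], [274, 141], [326, 147], [322, 167], [305, 173], [263, 168]]
```

{"op": "drive_tool", "data": {
  "steps": [
    [-0.039,0.028,0,0,0.085],
    [-0.039,0.028,0,0,0.085],
    [-0.039,0.028,0,0,0.085],
    [-0.039,0.028,0,0,0.085],
    [-0.039,0.028,0,0,0.085],
    [-0.039,0.028,0,0,0.085],
    [-0.039,0.028,0,0,0.085],
    [-0.039,0.028,0,0,0.085],
    [-0.039,0.028,0,0,0.085],
    [-0.039,0.028,0,0,0.085],
    [-0.039,0.028,0,0,0.085],
    [-0.039,0.028,0,0,0.085],
    [-0.039,0.028,0,0,0.085],
    [0,0,0,8,0.085],
    [0,0,0,8,0.085],
    [0,0,0,8,0.085],
    [0,0,0,8,0.085],
    [0,0,0,0,0.085],
    [0,0,0,0,0.085]
  ]
}}

```text
clock: 2.05
position: [569.7, -22.0, 231.1]
ee_rot: [0.059, 0.998, -0.0, -0.0]
contact_force: [-0.9, -0.2, 0.2]
gripper_width: 84.9
```

```bash
cat >> h.py <<'E'
def shot(name,png):
    st=arm.read_state(); c=cam("wrist",st) if name=="wrist" else cam(name)
    im,d=arm.get_image(name); cv2.imwrite(png,im)
    import pickle; pickle.dump((im,c,st,d),open(png.replace("pics/","").replace(".png",".pkl"),"wb"))
    return im,c,st
E
python3 - <<'E'
from h import *
im,c,st=shot("wrist","pics/w1.png");print(st["clock"],st["position"],st["ee_rot"],st["joints"],st["joint_vel"])
M=R.from_quat(st["ee_rot"]).as_matrix();print(M.round(3))
for P in([477.5,37,45],[660,-86,45],[560,293,122],[561,283,0]):print(proj(c,P))
E
```

```text
2.05 [569.69632632 -22.00106298 231.10400845] [ 5.94019113e-02  9.98234121e-01 -2.43612916e-05 -2.26604480e-04] [ 2.45449168e-01  2.92007927e-01 -1.30004912e-01 -9.81651791e-05
 -1.14923042e+00 -1.93507911e+00] [-0.0017814  -0.00272554  0.00225973  0.00064894 -0.00067764 -0.00642018]
[[-0.993  0.119 -0.   ]
 [ 0.119  0.993 -0.   ]
 [ 0.    -0.    -1.   ]]
[299.37640744  81.32031253]
[215.7337333  241.58801513]
[605.99126294 138.00807078]
[487.31060723 127.3530437 ]
```

View pics/w1.png

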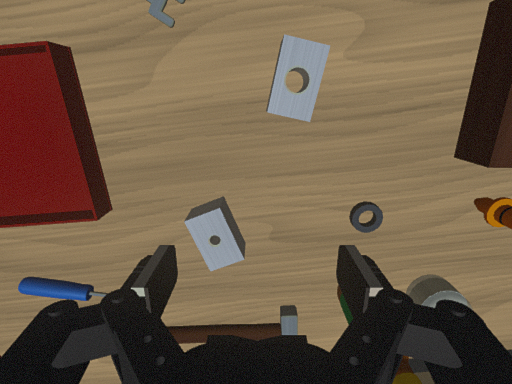

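```bash
cat > blocks.py <<'E'
from h import *
import pickle
def faces(f,rois):
    im,c,st,d=pickle.load(open(f,"rb"));h=cv2.cvtColor(im,cv2.COLOR_BGR2HSV)
    m=((h[...,1]<60)&(h[...,2]>130)).astype(np.uint8)
    for n,(u,v,w,hh) in rois.items():
        q=np.zeros_like(m);q[v:v+hh,u:u+w]=m[v:v+hh,u:u+w]
        q=cv2.morphologyEx(q,cv2.MORPH_OPEN,np.ones((3,3)))
        cc=max(cv2.findContours(q,0,2)[0],key=cv2.contourArea)
        hl=cv2.convexHull(cc);pts=np.array([onz(c,*p[0],45)[:2] for p in hl],np.float32)
        r=cv2.minAreaRect(pts);print(n,"rect",np.round(r[0],1),np.round(r[1],1),round(r[2],1))
        fill=np.zeros_like(m);cv2.fillPoly(fill,[cv2.approxPolyDP(hl,2,True)],1);fill=cv2.erode(fill,np.ones((7,7)))
        ho=(fill>0)&(q==0);ho=cv2.morphologyEx(ho.astype(np.uint8),cv2.MORPH_OPEN,np.ones((3,3)))
        k,l,s,ce=cv2.connectedComponentsWithStats(ho);
        if k>1:
            i=1+np.argmax(s[1:,4]);hp=cv2.convexHull(np.argwhere(l==i)[:,::-1].astype(np.int32))
            e=np.array([onz(c,*p[0],45)[:2] for p in hp],np.float32);cen,rad=cv2.minEnclosingCircle(e)
            print("  hole px",ce[i].round(1),"world45",np.round(onz(c,*ce[i],45)[:2],1),"circ",np.round(cen,1),round(2*rad,1))
E
python3 - <<'E'
from blocks import *
faces("w1.pkl",{"good":(255,25,90,110),"tight":(175,200,80,80)})
cs,ct=cam("scene"),cam("side")
im,c,st,d=pickle.load(open("w1.pkl","rb"))
print(tri([(cs,255,183),(c,297.5,80.5)]),tri([(cs,199.8,229.3),(c,215,240)]))
print(tri([(ct,210+544/7,160+311/7),(c,297.5,80.5)]),tri([(ct,210+191/7,176),(c,215,240)]))
im,_,_,_=pickle.load(open("w1.pkl","rb"));crop(im,170,20,180,260,3,"pics/w1c.png")
E
```

```text
good rect [475.7  35. ] [50.4 80.9] 71.0
  hole px [297.1  79.6] world45 [475.5  34.7] circ [475.7  34.7] 26.1
tight rect [658.7 -87.8] [80.1 50. ] 15.0
  hole px [214.5 239.7] world45 [657.1 -87.2] circ [657.2 -87. ] 14.4
(array([476.28803203,  35.42536265,  41.66586867]), [np.float64(0.07327564392355661), np.float64(0.07327564392356564)]) (array([659.19814687, -87.50833257,  41.8799233 ]), [np.float64(0.22247881594428384), np.float64(0.2224788159442511)])
(array([475.46447432,  35.30400718,  42.15244779]), [np.float64(0.8478078000686504), np.float64(0.8478078000686875)]) (array([657.8097153 , -87.13352769,  42.16897222]), [np.float64(1.0890364629015583), np.float64(1.0890364629013862)])
```

View pics/w1c.png

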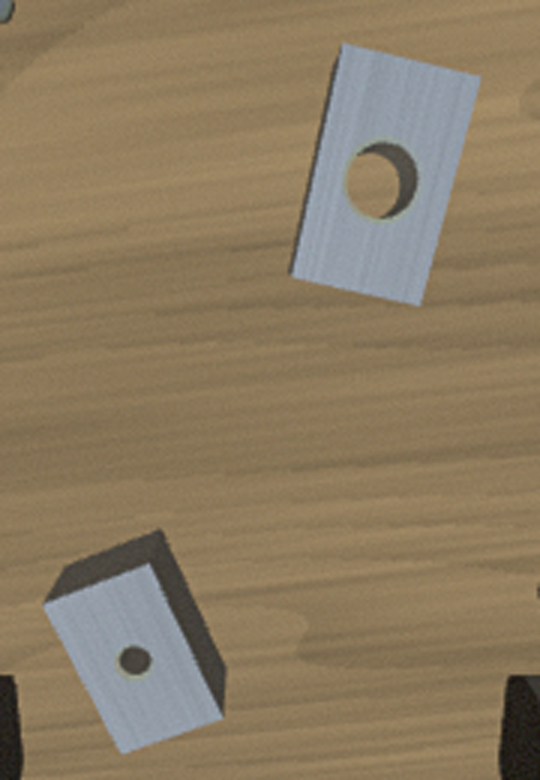

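{"op": "drive_tool", "data": {
  "steps": [
    [0.007,0.0445,0,0,0.085],
    [0.007,0.0445,0,0,0.085],
    [0.007,0.0445,0,0,0.085],
    [0.007,0.0445,0,0,0.085],
    [0.007,0.0445,0,0,0.085],
    [0.007,0.0445,0,0,0.085],
    [0.007,0.0445,0,0,0.085],
    [0,0,0,0,0.085],
    [0,0,0,0,0.085]
  ]
}}

```text
clock: 3.0
position: [558.6, 294.0, 230.7]
ee_rot: [0.059, 0.998, -0.0, -0.0]
contact_force: [0.4, 0.3, -0.5]
gripper_width: 84.9
```

Run:
```python
from h import *
im,c,st=shot("wrist","pics/w2.png");print(st["clock"],st["position"],st["ee_rot"],st["joints"])
h=cv2.cvtColor(im,cv2.COLOR_BGR2HSV)
for n,lo,hi in(("green",50,80),("orange",8,17)):
    m=((h[...,0]>lo)&(h[...,0]<hi)&(h[...,1]>120)&(h[...,2]>60)).astype(np.uint8)
    k,l,s,ce=cv2.connectedComponentsWithStats(m)
    for i in range(1,k):
        if s[i,4]>100: print(n,s[i],ce[i].round(1))
for P in([560.4,293.5,122],[560.4,293.5,66]):print(proj(c,P))
crop(im,180,100,160,160,4,"pics/w2c.png")
```

```text
3.0 [558.57524651 294.02259109 230.70191194] [ 5.92681274e-02  9.98241929e-01 -3.90693587e-04 -4.34059256e-04] [ 7.40430103e-01  3.96331273e-01  2.43792730e-02 -8.37314114e-05
 -1.20000971e+00 -2.42980183e+00]
green [242 179  25  25 498] [254.1 191.2]
orange [ 212   39   89  169 7429] [255.5 117. ]
orange [327 219  32  32 420] [339.3 232.7]
orange [246 240  21  31 384] [256.3 253.4]
orange [111 363  11  21 136] [114.7 375.4]
[255.51948568 190.73030346]
[255.72561493 175.40214892]
```

View pics/w2.png

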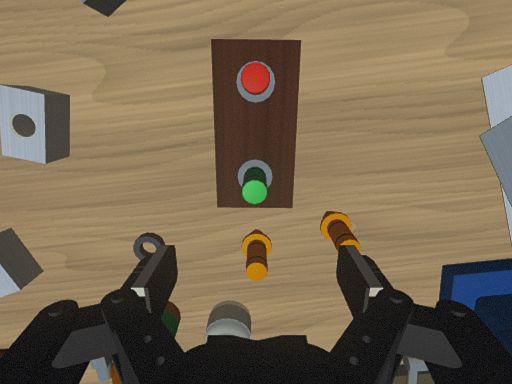

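View pics/w2c.png

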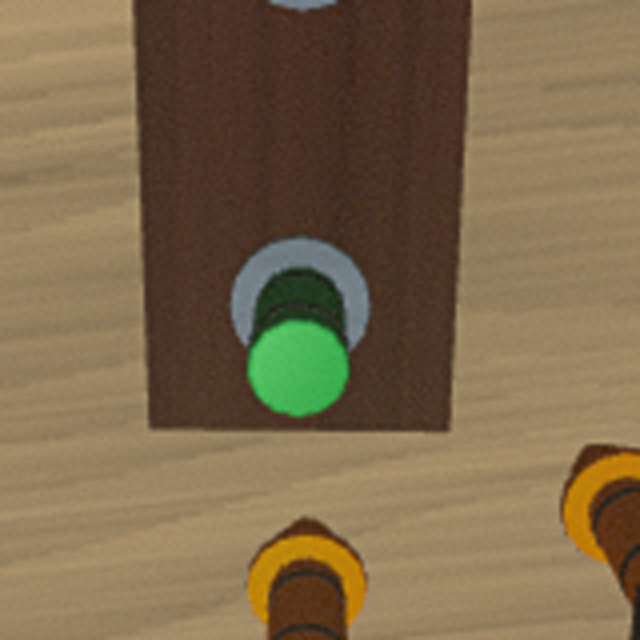

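{"op": "drive_tool", "data": {
  "steps": [
    [-0.0025,-0.0013,0.038,0,0.085],
    [0,0,0.038,0,0.085],
    [0,0,0.038,0,0.085],
    [0,0,0.038,0,0.085],
    [0,0,0,0,0.085],
    [0,0,0,0,0.05],
    [0,0,0,0,0.03],
    [0,0,0,0,0.015],
    [0,0,0,0,0.01],
    [0,0,0,0,0.01],
    [0,0,0,0,0.01],
    [0,0,0,0,0.01]
  ]
}}

```text
clock: 4.25
position: [562.2, 292.1, 81.3]
ee_rot: [0.06, 0.998, 0.001, 0.001]
contact_force: [-0.6, -0.5, 6.0]
gripper_width: 23.7
```

Run:
```python
from h import *
st=arm.read_state();print(st)
im,c,st=shot("side","pics/s3.png");crop(im,180,150,150,130,5,"pics/s3c.png")
```

```text
{'clock': 4.25, 'joints': array([ 7.34569884e-01,  5.32267203e-01, -1.57613589e-01,  9.96553941e-04,
       -8.78094982e-01, -2.42699677e+00]), 'joint_vel': array([ 0.0002752 , -0.00061495, -0.0008217 , -0.00105914, -0.00131918,
       -0.00070171]), 'joint_efforts': array([ 1.61490650e-01, -3.93776536e+01,  1.42763302e+01,  2.90596046e+00,
        3.36228786e-01,  2.04095937e-02]), 'position': array([562.15466251, 292.09067647,  81.32250653]), 'ee_rot': array([6.04606494e-02, 9.98169511e-01, 7.38402320e-04, 1.26135158e-03]), 'contact_force': array([-0.62826349, -0.51168662,  5.9648736 ]), 'wrist_torque': array([-0.15016227,  0.28879121, -0.02844802]), 'gripper_width': 23.65931477078142}
```

View pics/s3c.png

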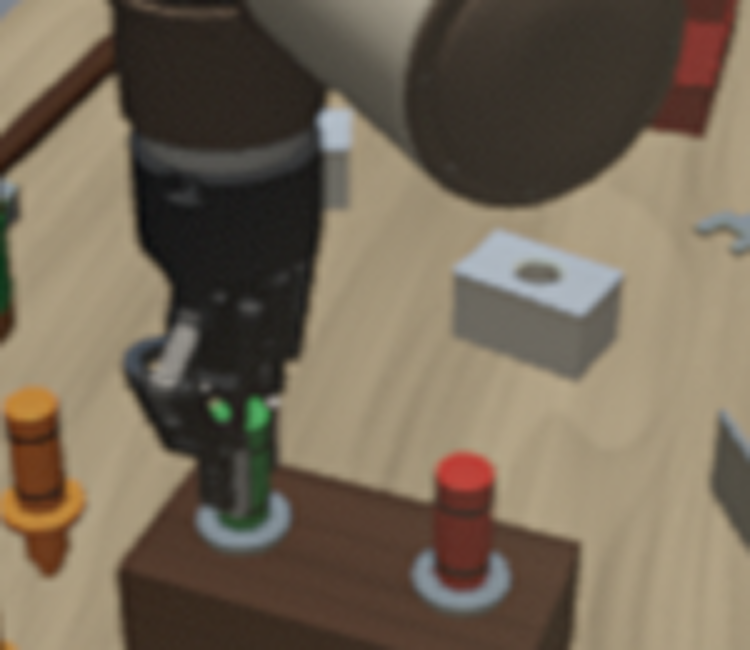

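{"op": "drive_tool", "data": {
  "steps": [
    [0,0,-0.015,0,0.01],
    [0,0,-0.035,0,0.01],
    [0,0,-0.035,0,0.01],
    [0,0,0,0,0.01],
    [0,0,0,0,0.01]
  ]
}}

```text
clock: 4.8
position: [561.1, 291.8, 164.9]
ee_rot: [0.061, 0.998, 0.001, 0.0]
contact_force: [0.2, -0.1, -2.7]
gripper_width: 23.8
```

Run:
```python
from h import *
im,c,st=shot("side","pics/s4.png");crop(im,160,140,150,130,5,"pics/s4c.png")
print(st["position"],st["ee_rot"],st["contact_force"],st["gripper_width"])
M=R.from_quat(st["ee_rot"]).as_matrix();print(M.round(3), M.T@(np.array([475.7,34.9,0])-st["position"]))
im,c,st=shot("wrist","pics/w4.png")
im,c,st=shot("scene","pics/c4.png");crop(im,310,110,120,120,5,"pics/c4c.png")
```

```text
[561.08182077 291.81277002 164.8807012 ] [6.09235883e-02 9.98142129e-01 7.53845021e-04 1.96779484e-04] [ 0.15867107 -0.13386449 -2.74962274] 23.767249370481856
[[-0.993  0.122  0.   ]
 [ 0.122  0.993  0.001]
 [-0.     0.002 -1.   ]] [  53.55160545 -265.64158071  164.45865284]
```

View pics/s4c.png

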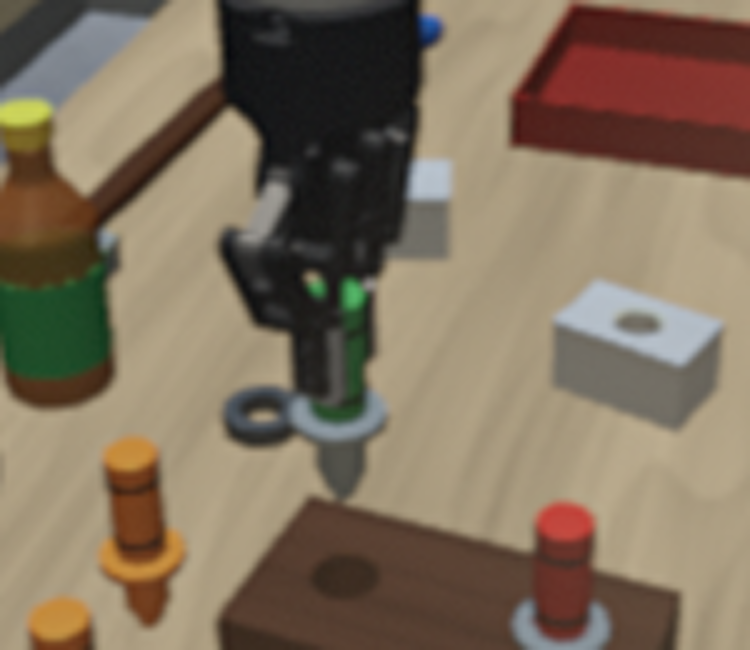

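View pics/w4.png

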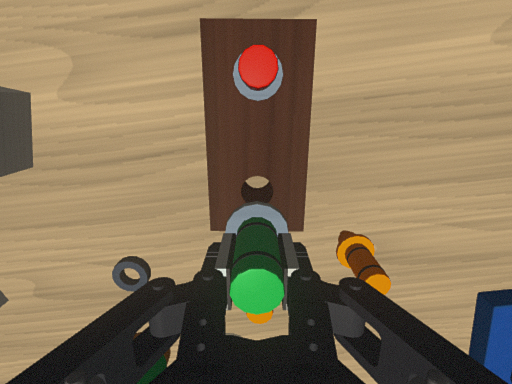

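View pics/c4c.png

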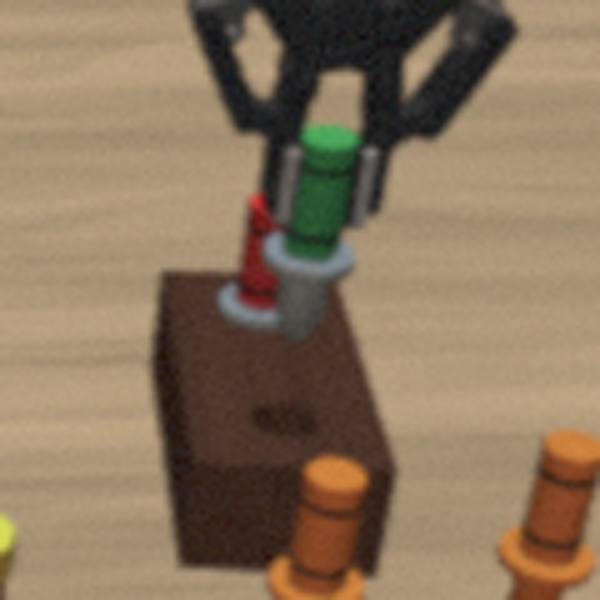

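Run:
```python
from h import *
import pickle
cs,ct=cam("scene"),cam("side")
print("tip",tri([(cs,310+299/5,110+337/5),(ct,160+343/5,140+498/5)]))
print("collar",tri([(cs,310+309/5,110+256/5),(ct,160+337/5,140+411/5)]))
im,c,st,d=pickle.load(open("w4.pkl","rb"))
for z in(200,206,210):print(onz(c,257.5,287,z))
print("collar",onz(c,257,232,150))
print("holes",tri([(cs,310+284/5,110+417/5),(ct,160+345/5,140+576/5)]))
```

```text
tip (array([559.76483319, 293.83793173, 101.53161312]), [np.float64(0.9694101578100103), np.float64(0.9694101578099611)])
collar (array([561.6852326 , 291.3947717 , 144.61121531]), [np.float64(1.146902988897212), np.float64(1.1469029888971765)])
[560.75694879 292.45227975 200.        ]
[556.27748817 292.98402431 206.        ]
[553.29118109 293.33852067 210.        ]
collar [558.19981076 292.59981717 150.        ]
holes (array([560.32572679, 293.26926569,  58.11867087]), [np.float64(0.5534156169117459), np.float64(0.5534156169116854)])
```

{"op": "drive_tool", "data": {
  "steps": [
    [0.009,-0.044,0,0,0.01],
    [0.009,-0.044,0,0,0.01],
    [0.009,-0.045,0,0,0.01],
    [0.009,-0.045,0,0,0.01],
    [0.009,-0.044,0,0,0.01],
    [0.0085,-0.044,0,0,0.01],
    [0,0,0.02,0,0.01],
    [0,0,0.02,0,0.01],
    [0,0,0,0,0.01],
    [0,0,0,0,0.01]
  ]
}}

```text
clock: 5.95
position: [475.7, 33.9, 123.9]
ee_rot: [0.061, 0.998, -0.001, -0.001]
contact_force: [-0.3, 0.4, -0.6]
gripper_width: 23.6
```

Run:
```python
from h import *
im,c,st=shot("side","pics/s5.png");crop(im,240,150,100,100,6,"pics/s5c.png")
print(st["position"],st["ee_rot"],st["contact_force"],st["gripper_width"])
im,c,st=shot("scene","pics/c5.png");crop(im,210,120,100,100,6,"pics/c5c.png")
```

```text
[475.74083468  33.87269914 123.85008118] [ 6.06398533e-02  9.98159185e-01 -6.01017580e-04 -8.29456692e-04] [-0.26351753  0.4476206  -0.6396892 ] 23.612857033714967
```

View pics/s5c.png

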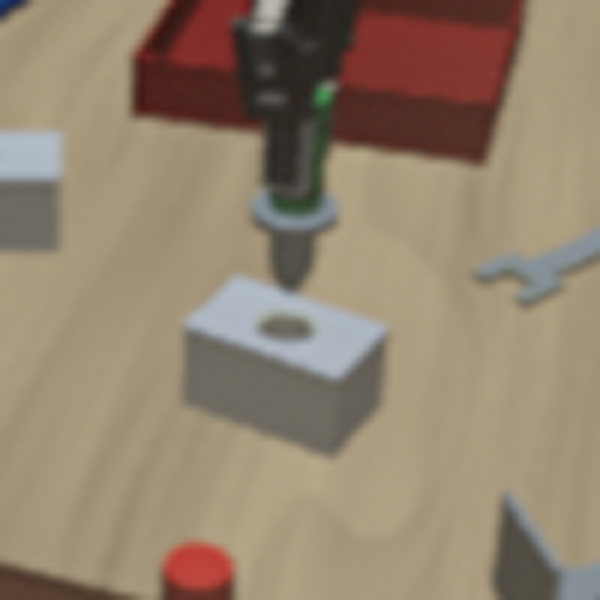

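View pics/c5c.png

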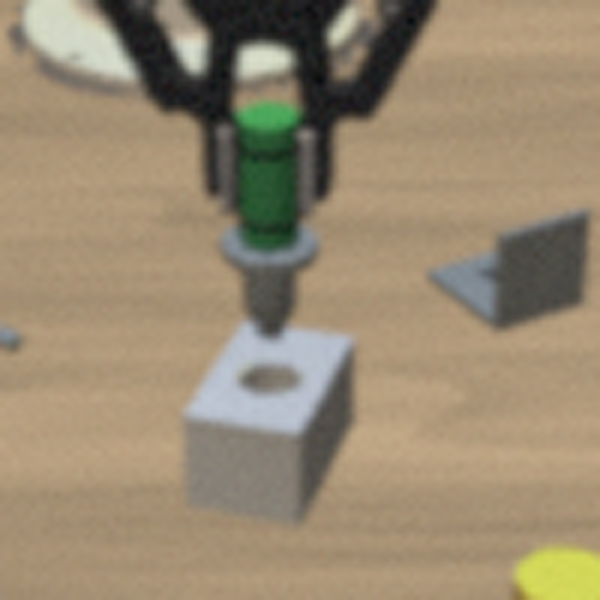

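Run:
```python
from h import *
cs,ct=cam("scene"),cam("side")
print("tip",tri([(cs,210+270/6,120+337/6),(ct,240+291/6,150+291/6)]))
print("collar",tri([(cs,210+269/6,120+245/6),(ct,240+294.5/6,150+210/6)]))
print("hole",tri([(cs,210+270/6,120+379/6),(ct,240+285.5/6,150+326/6)]))
```

```text
tip (array([473.84550938,  35.22502174,  60.90487613]), [np.float64(0.7290720049461382), np.float64(0.7290720049460555)])
collar (array([474.20842676,  35.53631738, 104.01637351]), [np.float64(0.19843432288123883), np.float64(0.19843432288134796)])
hole (array([475.45414362,  34.94058731,  41.42878637]), [np.float64(0.7874727006278051), np.float64(0.7874727006277711)])
```

{"op": "drive_tool", "data": {
  "steps": [
    [-0.0013,0,0.012,0,0.01],
    [0,0,0.012,0,0.01],
    [0,0,0.01,0,0.01],
    [0,0,0.01,0,0.01],
    [0,0,0.009,0,0.01],
    [0,0,0,0,0.01],
    [0,0,0,0,0.01]
  ]
}}

```text
clock: 6.75
position: [477.4, 33.9, 71.3]
ee_rot: [0.061, 0.998, -0.0, -0.0]
contact_force: [0.1, -0.0, -1.4]
gripper_width: 23.9
```

Run:
```python
from h import *
im,c,st=shot("side","pics/s6.png");crop(im,240,150,100,100,6,"pics/s6c.png")
print(st["position"],st["ee_rot"],st["contact_force"],st["wrist_torque"],st["gripper_width"])
im,c,st=shot("scene","pics/c6.png");crop(im,210,120,100,100,6,"pics/c6c.png")
```

```text
[477.40139202  33.92218222  71.29676256] [ 6.06910726e-02  9.98156593e-01 -9.89048964e-05 -7.48510054e-06] [ 0.08087439 -0.00788061 -1.36893546] [ 0.01953612 -0.02521873 -0.03247605] 23.888586050486875
```

View pics/s6c.png

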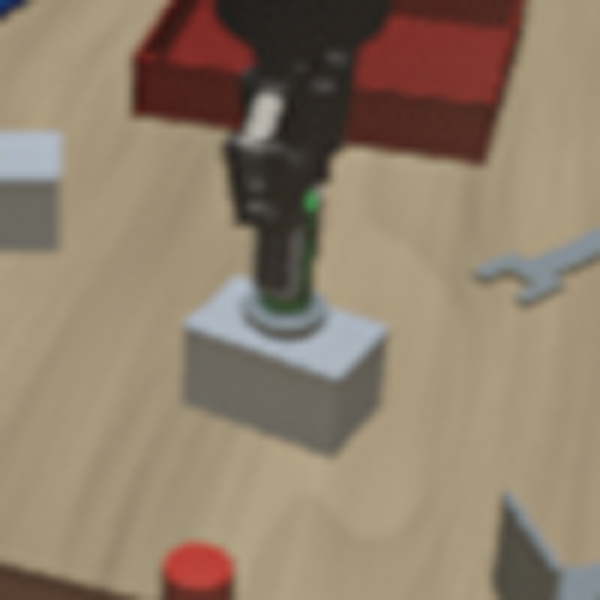

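View pics/c6c.png

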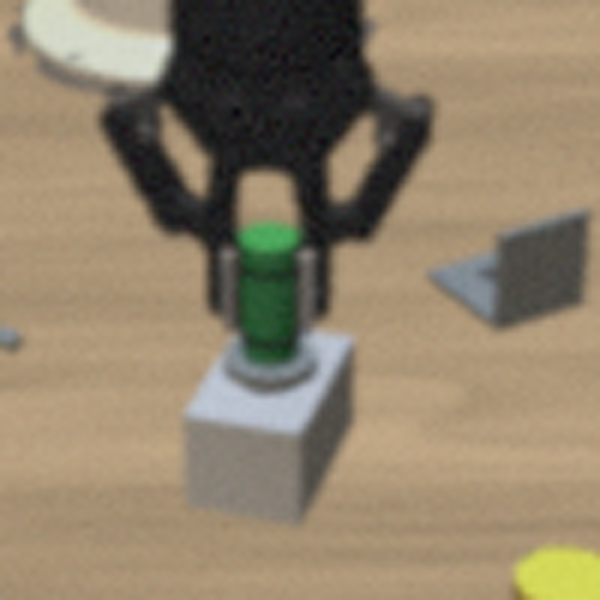

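{"op": "drive_tool", "data": {
  "steps": [
    [0,0,0.002,0,0.01],
    [0,0,0.0015,0,0.01],
    [0,0,0,0,0.01]
  ]
}}

```text
clock: 7.15
position: [477.1, 33.8, 67.7]
ee_rot: [0.061, 0.998, 0.0, -0.0]
contact_force: [-0.2, -0.1, -1.6]
gripper_width: 23.9
```

Force is still free, so I'll release (the remaining drop is about 1 mm) and rise.

{"op": "drive_tool", "data": {
  "steps": [
    [0,0,0.0005,0,0.03],
    [0,0,0,0,0.06],
    [0,0,0,0,0.085],
    [0,0,0,0,0.085],
    [0,0,0,0,0.085],
    [0,0,0,0,0.085],
    [0,0,-0.03,0,0.085],
    [0,0,-0.045,0,0.085],
    [0,0,-0.045,0,0.085],
    [0,0,-0.045,0,0.085],
    [0,0,0,0,0.085],
    [0,0,0,0,0.085]
  ]
}}

```text
clock: 8.35
position: [477.4, 34.1, 233.3]
ee_rot: [0.061, 0.998, 0.001, 0.001]
contact_force: [-0.5, 0.4, -0.9]
gripper_width: 84.7
```

Run:
```python
from h import *
im,c,st=shot("side","pics/s7.png");a=im[150:250,240:340]
print(st["position"],st["ee_rot"],st["contact_force"],st["joints"])
im,c,st=shot("scene","pics/c7.png");b=im[120:220,210:310]
im,c,st=shot("wrist","pics/w7.png")
cv2.imwrite("pics/ab7.png",cv2.resize(np.hstack([a,b]),None,fx=4,fy=4,interpolation=cv2.INTER_CUBIC))
M=R.from_quat(st["ee_rot"]).as_matrix();print(M.round(3)); print(M.T@(np.array([658,-87.5,0])-st["position"]))
print(proj(c,[475.6,34.9,107]),proj(c,[475.6,34.9,51]),proj(c,[658,-87.5,45]))
```

```text
[477.36659433  34.09400138 233.28214408] [6.09362523e-02 9.98140596e-01 8.78680009e-04 1.16250447e-03] [-0.51250265  0.42600177 -0.85028126] [ 4.11406170e-01  1.30629395e-01 -3.35645122e-01 -5.68426802e-04
 -1.10165187e+00 -2.10389441e+00]
[[-0.993  0.122 -0.002]
 [ 0.122  0.993 -0.   ]
 [ 0.002 -0.001 -1.   ]]
[-195.66216377  -97.92674342  230.69088773]
[257.06827624 183.51925379] [257.01497261 170.05850299] [187.10648125 303.6025373 ]
```

View pics/ab7.png

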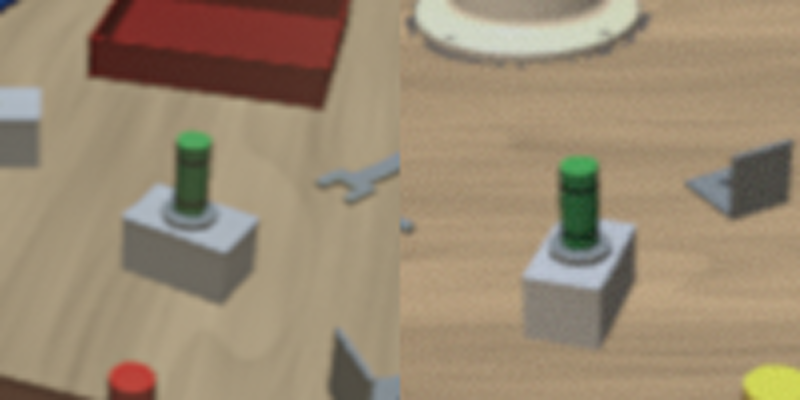

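View pics/w7.png

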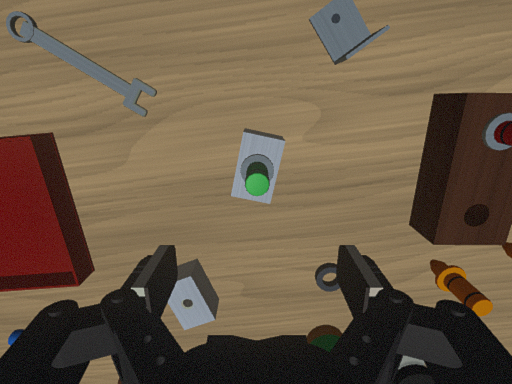

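Gauge is home: its top is at (257,184) in the wrist view, and (257,183.5) was predicted for z=107. On to the tight block.

{"op": "drive_tool", "data": {
  "steps": [
    [-0.039,-0.0195,0,0,0.085],
    [-0.039,-0.0195,0,0,0.085],
    [-0.039,-0.0195,0,0,0.085],
    [-0.039,-0.0195,0,0,0.085],
    [-0.039,-0.0195,0,0,0.085],
    [0,0,0,-7.4,0.085],
    [0,0,0,-7.4,0.085],
    [0,0,0,-7.4,0.085],
    [0,0,0,0,0.085],
    [0,0,0,0,0.085]
  ]
}}

```text
clock: 9.5
position: [658.5, -86.6, 230.8]
ee_rot: [-0.131, 0.991, 0.0, -0.001]
contact_force: [0.0, -0.3, 0.6]
gripper_width: 85.1
```

Run:
```python
from blocks import *
im,c,st=shot("wrist","pics/w8.png")
print(st["position"],st["ee_rot"],st["joints"])
M=R.from_quat(st["ee_rot"]).as_matrix();print(M.round(3)); print(M.T@(np.array([658,-87.5,0])-st["position"]),proj(c,[658,-87.5,45]))
faces("w8.pkl",{"tight":(195,130,120,120)})
s=np.load("scene0.npz")["im"];crop(s,50,160,115,85,6,"pics/tray.png")
t=np.load("side0.npz")["im"];crop(t,255,130,80,55,9,"pics/trayt.png")
```

```text
[658.54647431 -86.56437932 230.77399622] [-1.31178716e-01  9.91357848e-01  7.67711252e-05 -1.32541016e-03] [ 1.12224032e-01  4.53658662e-01  1.15654521e-01 -1.08298582e-04
 -1.23544548e+00 -1.41986860e+00]
[[-0.966 -0.26  -0.003]
 [-0.26   0.966 -0.   ]
 [ 0.003  0.    -1.   ]]
[ 1.69205431e-01 -8.76662828e-01  2.30774813e+02] [255.24450277 168.76316269]
tight rect [658.4 -87.2] [78.8 50.9] 15.1
  hole px [255.3 168.8] world45 [658.  -87.4] circ [657.7 -87.5] 14.2
```

View pics/w8.png

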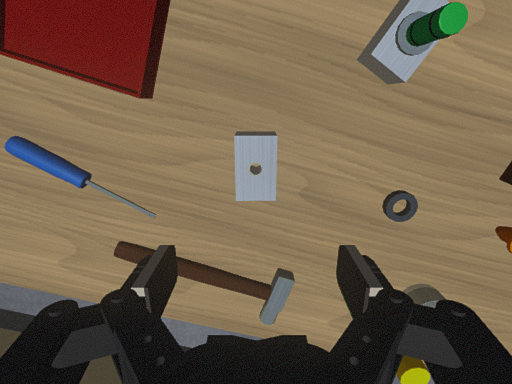

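View pics/tray.png

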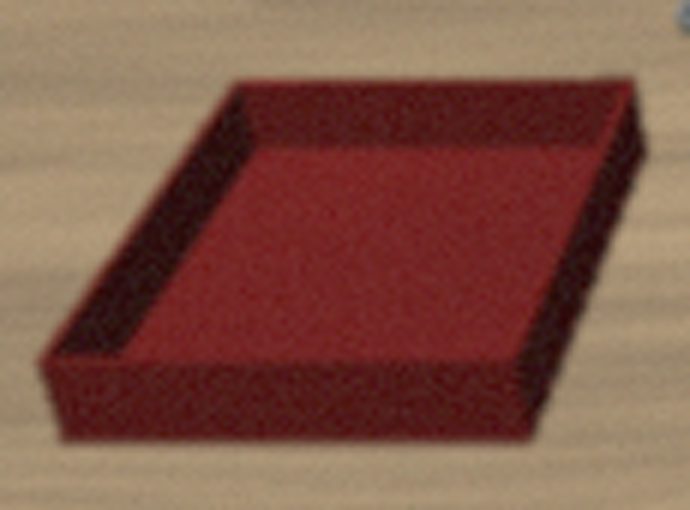

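View pics/trayt.png

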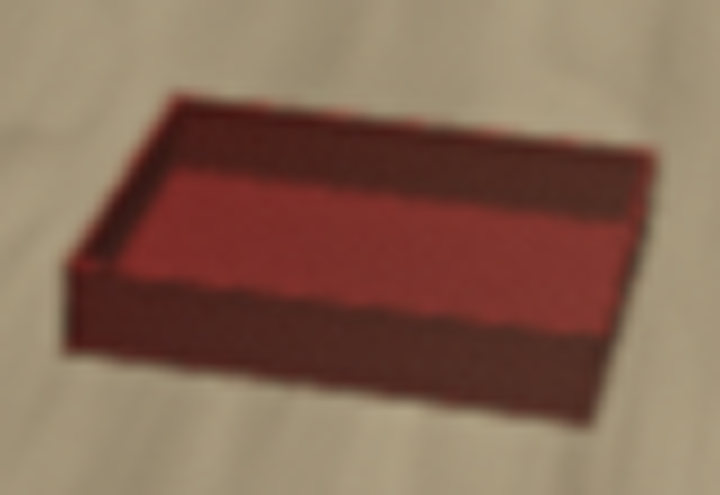

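Run:
```python
from blocks import *
cs,ct=cam("scene"),cam("side")
S=[(238,82),(634,80),(525,362),(42,362)];T=[(655,152),(610,335),(75,265),(175,98)]
A=[tri([(cs,50+a[0]/6,160+a[1]/6),(ct,255+b[0]/9,130+b[1]/9)]) for a,b in zip(S,T)]
for P,r in A:print(P.round(1),np.round(r[0],1))
print(np.mean([P for P,_ in A],0))
Q=[onz(cs,50+a[0]/6,160+a[1]/6,40) for a in S];print(np.round(Q,1).tolist(),np.mean(Q,0))
```

```text
[ 399.  -403.7   35.4] 0.3
[ 402.4 -228.3   35. ] 1.1
[ 608.1 -233.4   34.7] 2.4
[ 604.3 -412.5   34.2] 0.7
[ 503.46281056 -319.45602135   34.81815234]
[[406.5, -400.4, 40.0], [413.0, -225.2, 40.0], [618.9, -228.9, 40.0], [611.3, -408.6, 40.0]] [ 512.39653942 -315.77670647   40.        ]
```

{"op": "drive_tool", "data": {
  "steps": [
    [0,-0.001,0.045,0,0.085],
    [0,0,0.045,0,0.085],
    [0,0,0.045,0,0.085],
    [0,0,0.045,0,0.085],
    [0,0,0.03,0,0.085],
    [0,0,0.01,0,0.085],
    [0,0,0,0,0.085]
  ]
}}

```text
clock: 10.25
position: [658.4, -87.6, 10.9]
ee_rot: [-0.132, 0.991, -0.0, -0.002]
contact_force: [-0.4, -0.3, 0.5]
gripper_width: 85.3
```

{"op": "drive_tool", "data": {
  "steps": [
    [0,0,0,0,0.06],
    [0,0,0,0,0.045],
    [0,0,0,0,0.035],
    [0,0,0,0,0.035],
    [0,0,0,0,0.035],
    [0,0,0,0,0.035],
    [0,0,-0.02,0,0.035],
    [0,0,-0.04,0,0.035],
    [0,0,-0.04,0,0.035],
    [0,0,0,0,0.035],
    [0,0,0,0,0.035]
  ]
}}

```text
clock: 11.35
position: [658.3, -87.2, 111.9]
ee_rot: [-0.132, 0.991, 0.001, -0.0]
contact_force: [0.0, 0.6, -6.8]
gripper_width: 49.2
```

Run:
```python
from blocks import *
im,c,st=shot("scene","pics/c9.png");crop(im,50,110,260,170,3,"pics/c9c.png")
print(st["position"],st["contact_force"],st["gripper_width"])
M=R.from_quat(st["ee_rot"]).as_matrix();print(M.round(3)); print(M.T@(np.array([505,-318,0])-st["position"]))
```

```text
[658.25707711 -87.19864913 111.88729562] [ 0.02030488  0.55277219 -6.84318864] 49.17013176054537
[[-0.965 -0.262 -0.001]
 [-0.262  0.965  0.002]
 [ 0.     0.002 -1.   ]]
[ 208.25445893 -182.86927002  111.6452981 ]
```

View pics/c9c.png

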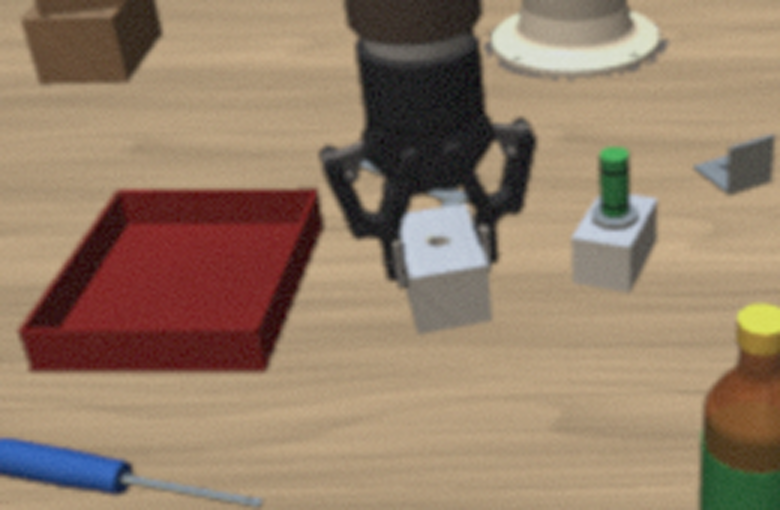

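{"op": "drive_tool", "data": {
  "steps": [
    [0.0347,-0.0305,0,0,0.035],
    [0.0347,-0.0305,0,0,0.035],
    [0.0347,-0.0305,0,0,0.035],
    [0.0347,-0.0305,0,0,0.035],
    [0.0347,-0.0305,0,0,0.035],
    [0.0347,-0.0305,0,0,0.035],
    [0,0,0,8,0.035],
    [0,0,0,8,0.035],
    [0,0,0,0,0.035],
    [0,0,0,0,0.035]
  ]
}}

```text
clock: 12.4
position: [505.2, -318.2, 110.3]
ee_rot: [0.005, 1.0, 0.001, -0.002]
contact_force: [0.3, 0.3, -5.8]
gripper_width: 49.4
```

Run:
```python
from blocks import *
im,c,st=shot("wrist","pics/w10.png")
print(st["position"],st["contact_force"],st["gripper_width"],st["joints"])
M=R.from_quat(st["ee_rot"]).as_matrix();print(M.round(3))
im,c,st=shot("scene","pics/c10.png");crop(im,40,90,160,150,5,"pics/c10c.png")
```

```text
[ 505.18576708 -318.22774672  110.28423177] [ 0.32434336  0.33743667 -5.82131652] 49.41887678067518 [-2.91442514e-01  4.49570743e-01 -2.18539469e-01 -6.35168369e-04
 -9.06788232e-01 -1.28983372e+00]
[[-1.     0.011 -0.004]
 [ 0.011  1.     0.002]
 [ 0.004  0.002 -1.   ]]
```

View pics/w10.png

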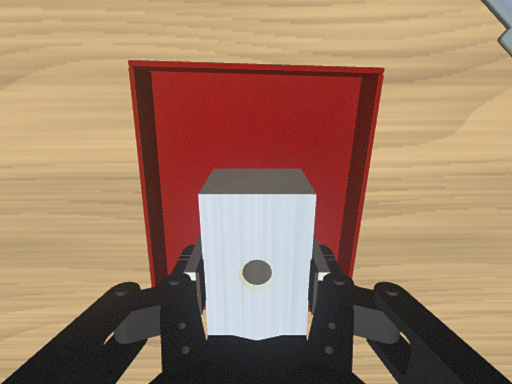

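View pics/c10c.png

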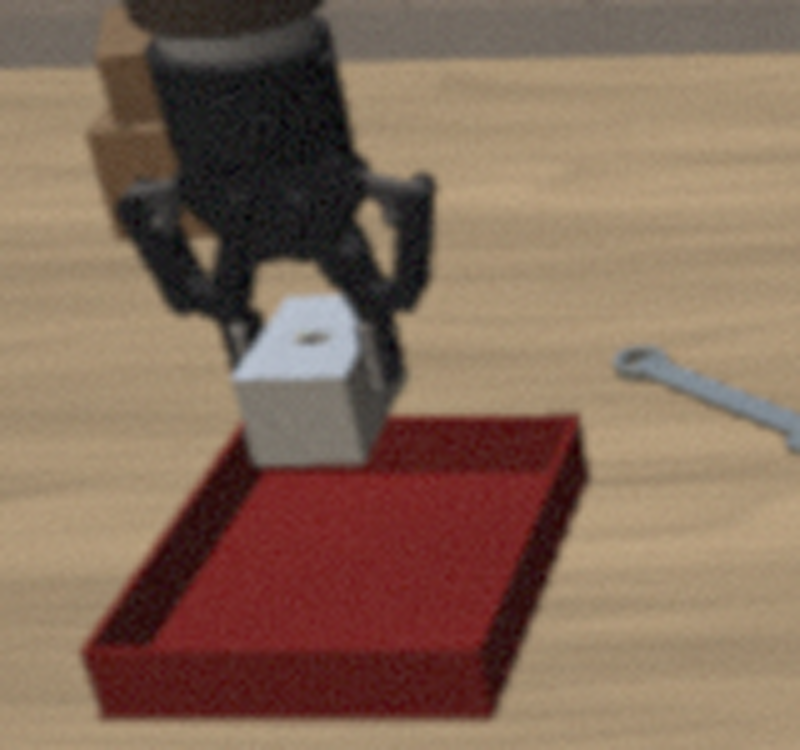

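Run:
```python
from blocks import *
im,c,st,d=pickle.load(open("w10.pkl","rb"))
a,b=onz(c,129,62,40),onz(c,383,70,40);print(a,b,(a+b)/2+[105,0,0])
```

```text
[ 399.32040123 -404.78775343   40.        ] [ 406.51886381 -227.47093638   40.        ] [ 507.91963252 -316.1293449    40.        ]
```

{"op": "drive_tool", "data": {
  "steps": [
    [0,0,0.03,0,0.035],
    [0,0,0.03,0,0.035],
    [0,0,0.02,0,0.035],
    [0,0,0.01,0,0.035],
    [0,0,0,0,0.035],
    [0,0,0,0,0.035]
  ]
}}

```text
clock: 13.1
position: [507.4, -319.0, 23.1]
ee_rot: [0.006, 1.0, -0.0, 0.001]
contact_force: [-0.4, -0.4, -5.7]
gripper_width: 49.3
```

{"op": "drive_tool", "data": {
  "steps": [
    [0,0,0.004,0,0.035],
    [0,0,0.003,0,0.035],
    [0,0,0,0,0.035]
  ]
}}

```text
clock: 13.4
position: [507.8, -319.2, 18.9]
ee_rot: [0.006, 1.0, -0.001, 0.002]
contact_force: [-2.4, 2.6, 8.7]
gripper_width: 49.0
```

{"op": "drive_tool", "data": {
  "steps": [
    [0,0,0,0,0.06],
    [0,0,0,0,0.085],
    [0,0,0,0,0.085],
    [0,0,0,0,0.085],
    [0,0,0,0,0.085],
    [0,0,-0.03,0,0.085],
    [0,0,-0.045,0,0.085],
    [0,0,-0.045,0,0.085],
    [0,0,-0.045,0,0.085],
    [0,0,-0.045,0,0.085],
    [0,0,0,0,0.085],
    [0,0,0,0,0.085]
  ]
}}

```text
clock: 14.6
position: [506.7, -318.8, 226.6]
ee_rot: [0.007, 1.0, -0.0, 0.001]
contact_force: [-0.5, -0.0, -0.8]
gripper_width: 85.1
```

Run:
```python
from blocks import *
im,c,st=shot("wrist","pics/w11.png")
print(st["clock"],st["position"],st["contact_force"],st["gripper_width"])
im2,c2,st=shot("scene","pics/c11.png");b=im2[110:240,40:300]
cv2.imwrite("pics/c11c.png",cv2.resize(b,None,fx=3,fy=3,interpolation=cv2.INTER_CUBIC))
im3,c3,st=shot("side","pics/s11.png");b=im3[120:240,220:360]
cv2.imwrite("pics/s11c.png",cv2.resize(b,None,fx=5,fy=5,interpolation=cv2.INTER_CUBIC))
```

```text
14.6 [ 506.73971792 -318.80441518  226.60503845] [-0.51059162 -0.00876801 -0.83402082] 85.0991294008467
```

View pics/w11.png

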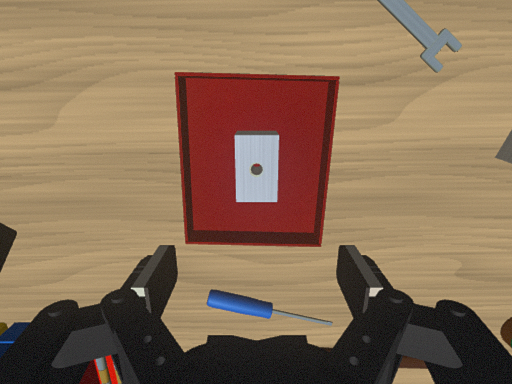

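View pics/c11c.png

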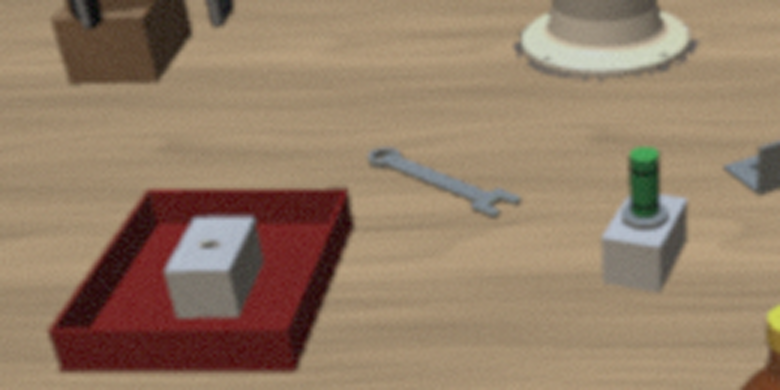

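View pics/s11c.png

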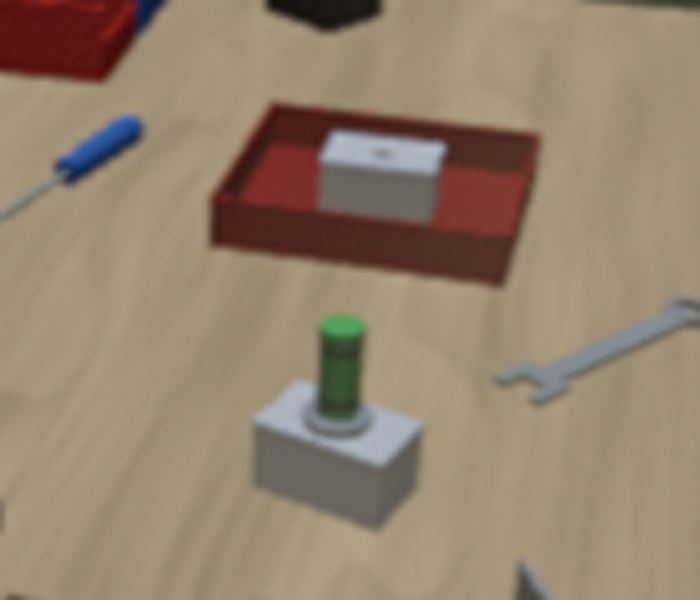

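The wrist view shows the tight block flat and centred in the tray, with its hole at (257,169). The scene and side views show the gauge standing with its collar on the good block. I'm handing in.

```bash
python3 -c "
from bench import arm
print(arm.job_done()); print(arm.read_state()['clock'])"
```

```text
the job is handed in; nothing more can be done
None
the job is handed in; nothing more can be done
```

The job is done and handed in at about 14.8 s of the 51 s allowed; no verdict was reported.

**What I did:** I put the green gauge home in the block with the 26 mm hole, then gripped the block with the 14 mm hole and laid it flat in the red tray.

**Last checks:**
- **Gauge:** after release its top was at pixel (257,184) in the wrist view, against (257,183.5) predicted for a fully seated gauge. It stood upright with its collar on the block. By eye, the block had not moved.
- **Tray:** by eye, the tight block lies level near the centre of the tray, and the gripper was open and clear of everything at hand-in. Lowering it ended in a light floor contact of about 9 N, with the tool reading 18.9 mm where I had commanded about 16 mm.

**What disagreed:**
- The fixed cameras read heights 3–5 mm low against the text (block tops at 41–42 mm instead of 45, tray rim at 35 mm instead of 40).
- The tray centre differed by up to 9 mm between views.

Both differences are within the margins of the task.

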